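Pop the hatch of the ready battery charger

ROBOT

A 7-joint arm with a two-finger parallel gripper is mounted at the origin on the work surface. World frame = base frame: x ahead of the robot, y to its left, z up, the work surface at z = 0. Lengths are in m, angles in rad, forces in N, time in s.
With the tool pointing down it reaches from about 0.425 to 0.975 m from the base axis. Payload 16.7 kg.
Tool frame: the origin (TCP) lies on the centre line of the jaws, within the pads' length; the fingertips stand 25 mm ahead of it and the grasp point (between the pads) lies 6 mm ahead of it (arm.tips_ahead is the distance from the TCP to the fingertips, in m); z points along the fingers, y is the line along which they close (so a half turn about z gives the same grasp; the last joint's range is limited). The gripper opens to 85 mm and grips with 20 to 120 N. Pads are 22 mm wide; open, the fingers measure 114 mm over their backs; the gripper's body (76 mm by 85 mm) begins 54 mm behind the grasp point. The pads swing forward as they close: fully open they stand 13 mm farther back than shut.
Start: joints at [-1.429, 0.426, 0.074, 1.606, -0.034, 1.111, -0.067], TCP at [0.194, 0.646, 0.256] pointing down, gripper open.
Joint ranges: [-2.85, 2.85], [-0.5, 2.14], [-1.23, 1.37], [0.21, 2.46], [-1.02, 4.16], [0.16, 2.05], [-2.73, 2.73]. Speed limits (rad/s): [1.89, 1.89, 2.39, 2.39, 3.01, 3.01, 3.01].

INTERFACE

Orientations are given as a unit quaternion [w, x, y, z].
In Python, from rig import arm, capture, close_job gives the robot as it stands. The module is installed in compiled form; this text tells all that it offers.
- The arm moves only by the tool servo_tool, never from a script. Its argument "commands" is a list of rows, each an object with "linear": the shift along the tool's x, y, z in m, a list of three; "rot": the turn, a rotation vector about the tool's x, y, z in degrees, a list of three; "fingers": the gripper command: -1 is shut, 1 is fully open, values between are in proportion. In form: [{"linear": [dx, dy, dz], "rot": [wx, wy, wz], "fingers": fingers}, ...]. A call has 1 to 5 rows; each row is the pose to reach, as a shift and turn from the pose commanded when the call began, along the tool's axes at that moment; what a row does not reach only later rows make up. A row lasts 1/12 s, in which the tool goes at most 41.7 mm and 7.16 degrees, less where a joint would pass 70% of its speed; a pose out of reach is approached as far as the arm can. A call with a gripper value outside its range is refused whole. The fingers move at their own pace and stop on an object; "force" is the grip in N (left out, the last holds). Time passes only in rows, so rows that repeat a pose let the fingers close. It gives the time, the measured TCP pose, the force, the opening and the grip force at its end, in the units of the state.
- arm.observe(): the state, without advancing time (a new reading comes with each control period).
- capture(name): name is "side" or "top" or "wrist"; returns a dict with "color" (480x640x3 uint8, red, green, blue), "intrinsics" (3x3 intrinsics, pixels), "world_to_cam" (4x4, takes a point from world to camera coordinates). Camera axes: x right, y down, z forward; pixel columns grow to the right and rows downward; lengths in m; the calibration is good to about 2 mm. A picture is of the moment at which its call begins. There is no depth.
- close_job(): hands the job in; it is judged then, once.
The state is a dict: "time_s": time; "joint_positions": joint angles; "joint_velocities": joint speeds; "joint_efforts": joint torques, N m; "tcp_pos": TCP position; "eef_rot": TCP orientation; "ft_force": force on the tool from outside, world axes, zero at the start; "torque": the same for the moment, N m; "finger_gap": finger opening in m; "grip_force": force on a finger pad.
Only numpy, scipy, OpenCV 4.12 (cv2) and the standard library are available. Lean on these libraries where they do the work, as an engineer would, in place of code of your own. Each camera call takes 0.05 s, during which the arm holds its last target. There are 200 camera calls.

TASK

The batteries in the charger with the green lamp are ready: press the yellow thumb pad of its hatch smoothly down once, as far as it goes, with the closed fingertips, let it go so that the hatch pops up, then stay clear for a good two seconds to be sure that it stays open. Press only once, use no more force than a thumb would, keep the hatch of the red-lamp charger untouched and shut, and do not pick up or shift anything on the table.

Things in the scene. Friction and masses are not known exactly. Their poses are not given: they have to be found in the camera images.
- ready: charger with the green lamp: fixed grey case 190 x 140 mm, deck 100 mm high. Origin under its centre; x runs from its front (lime stripe) to its back (lamp), z up. In the deck a white sprung hatch, 112 (x) x 100 (y) mm, hinged along y at its back edge (local x = 40, height 98 mm); its free edge with the yellow thumb pad is at the front (local x = -74 mm)
- ready_lamp (a point): top of the green lamp, a dome 28 mm across on the deck, at local (70, 0, 112) mm of its charger
- ready_pad (a point): centre of the top of the yellow thumb pad (30 x 44 mm, raised 12 mm) near the free edge of the hatch of the green-lamp charger; hatch shut: at local (-45, 0, 114) mm of the charger, 85 mm from the hinge. It moves with the hatch
- ready_hatch (a joint): angle of the green-lamp hatch (rad): 0 to 0.01 shut, -0.115 at its stop, 0.65 popped open (pad 50 mm higher). Push-push latch: pressed slowly (20 mm/s) the pad resists with 2 to 4 N; 7 mm down it has unlatched (under 4 mm it stays latched), its stop is 9.5 mm down. Let off, a spring swings the hatch up and holds it at 0.65. Pressing it down again relatches it
- busy: charger with the red lamp: fixed grey case 190 x 140 mm, deck 100 mm high. Origin under its centre; x runs from its front (lime stripe) to its back (lamp), z up. In the deck a white sprung hatch, 112 (x) x 100 (y) mm, hinged along y at its back edge (local x = 40, height 98 mm); its free edge with the yellow thumb pad is at the front (local x = -74 mm)
- busy_lamp (a point): top of the red lamp, a dome 28 mm across on the deck, at local (70, 0, 112) mm of its charger
- busy_pad (a point): centre of the top of the yellow thumb pad (30 x 44 mm, raised 12 mm) near the free edge of the hatch of the red-lamp charger; hatch shut: at local (-45, 0, 114) mm of the charger, 85 mm from the hinge. It moves with the hatch
- busy_hatch (a joint): angle of the red-lamp hatch (rad): 0 to 0.01 shut, -0.115 at its stop, 0.65 popped open (pad 50 mm higher). Push-push latch: pressed slowly (20 mm/s) the pad resists with 2 to 4 N; 7 mm down it has unlatched (under 4 mm it stays latched), its stop is 9.5 mm down. Let off, a spring swings the hatch up and holds it at 0.65. Pressing it down again relatches it
- pack: spare battery pack, black with lime top, 75 x 60 x 56 mm, loose; origin under its centre
- drill: lime cordless drill standing on its battery foot 120 x 75 mm, 194 mm tall, loose; origin under its centre
- hammer: hammer with orange handle, 280 mm long, lying loose
- paint_tin: paint tin, 72 mm across, 85 mm high, loose; origin under its centre
- brush_mug: white ceramic cup, 80 mm across, 95 mm high, loose; origin under its centre
- tape_roll: roll of blue tape lying flat, 100 mm across, 25 mm high, loose; origin under its centre
- offcut: wooden offcut 140 x 50 x 30 mm, loose; origin under its centre

How it is judged:
By the outcome, as a careful person would: the job done as asked, in the order asked, and still so for the second after the job is handed in, with the robot touching nothing.
It also fails if it takes over 32 s, if anything falls off the work surface, if the arm or the gripper's body presses on something with over 40 N, if the wrist force passes 120 N, or if a joint passes its speed limit or range.

## Working session

There is one attempt and no reset: what is moved stays moved. The work goes in short steps, Python scripts to look and compute and a tool call to move; the robot and the scene stay as the last step left them, time stands still between calls to the robot, and variables do not carry over. Pictures are saved under pics/ and viewed, at most 10 in all, crops included, and the job is handed in when it is done.

Besides the shell and the picture viewer there is one more tool, called after ">>>" in YAML: its name, and indented under it one key for each argument. servo_tool: Moves the arm, as the interface text tells. Its arguments: {"type":"object","properties":{"commands":{"type":"array","items":{"type":"object","properties":{"linear":{"type":"array","items":{"type":"number"}},"rot":{"type":"array","items":{"type":"number"}},"fingers":{"type":"number"}}}},"force":{"type":"number"}},"required":["commands"]}

```bash
mkdir -p pics
cat > h.py <<'E'
import numpy as np, cv2
from rig import arm, capture
def snap(n,f):
    c=capture(n); cv2.imwrite(f'pics/{f}.png',c['color'][:,:,::-1]); np.savez(f'pics/{f}.npz',**c); return c
def ray(c,u,v,z):
    K=np.array(c['intrinsics']);T=np.array(c['world_to_cam']);R=T[:3,:3];o=-R.T@T[:3,3]
    d=R.T@np.linalg.inv(K)@[u,v,1]; return o+d*(z-o[2])/d[2]
E
python3 - <<'E'
from h import *
for n in('top','side'):
    c=snap(n,n+'1')
s=arm.observe();print(s['tcp_pos'],s['eef_rot'],s['ft_force'],s['finger_gap'],s['time_s'],arm.tips_ahead)
E
```

```text
[0.19411814 0.64612563 0.255682  ] [-4.26381434e-05  1.45402664e-01  9.89372391e-01 -5.80030058e-04] [ 0.28973615  0.44482776 -0.01282821] 0.08513569748589289 0.1 0.025
```

View pics/top1.png

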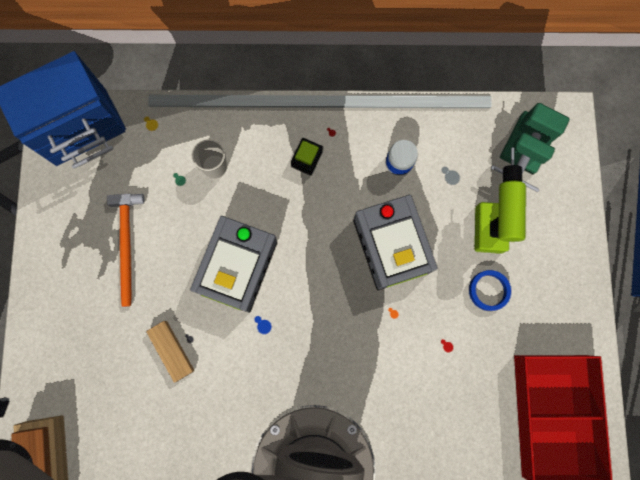

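View pics/side1.png

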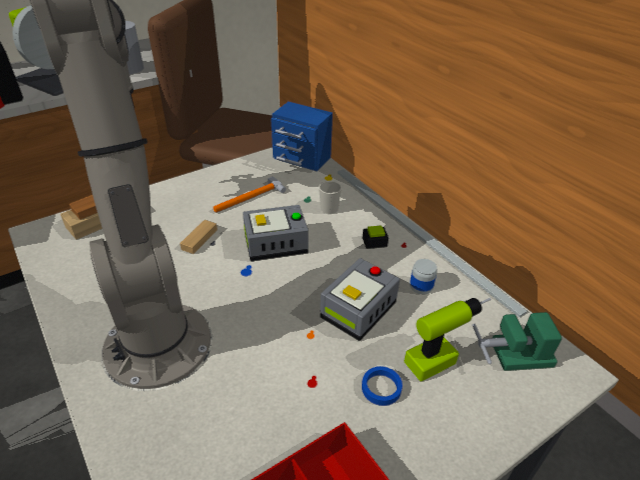

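The green-lamp charger is on the left: in the top view its lamp is at (244,234) and its pad at (226,279). The red-lamp charger is on the right, with its lamp at (388,212). The arm is left of the picture. Next I measure the positions.

```bash
cat > m.py <<'E'
from h import *
def cen(c,h0,h1,box):
    h=cv2.cvtColor(c['color'],cv2.COLOR_RGB2HSV); m=cv2.inRange(h,(h0,130,80),(h1,255,255))
    k=np.zeros_like(m);x0,y0,x1,y1=box;k[y0:y1,x0:x1]=m[y0:y1,x0:x1]
    n,l,s,ce=cv2.connectedComponentsWithStats(k);i=1+np.argmax(s[1:,4]);return ce[i],s[i]
E
python3 - <<'E'
from m import *
t=np.load('pics/top1.npz');s=np.load('pics/side1.npz')
def tri(p,q):
    return cv2.triangulatePoints(*[np.array(c['intrinsics'])@c['world_to_cam'][:3] for c in(t,s)],p.reshape(2,1),q.reshape(2,1)).ravel()
r={}
for n,a,zz,bt,bs in(('lamp',(50,75),.107,(230,222,260,248),(285,205,308,225)),('pad',(18,30),.112,(210,265,245,295),(250,210,275,230))):
    p,sp=cen(t,*a,bt);q,sq=cen(s,*a,bs);X=tri(p,q);r[n]=ray(t,*p,zz);print(n,p,sp,q,sq,r[n],ray(s,*q,zz),X[:3]/X[3])
d=r['lamp']-r['pad'];print(np.hypot(*d[:2]),np.degrees(np.arctan2(d[1],d[0])))
K=t['intrinsics'];print(K[0,0],t['world_to_cam'])
for P in([.194,.646,.256],[0,0,0]):
    x=t['world_to_cam'][:3]@np.append(P,1);x=K@x;print(x/x[2])
for n,u in(('mug',(209,160)),('drill',(512,205)),('off',(170,350)),('hammerhead',(125,200))):print(n,ray(t,*u,.05))
E
```

```text
lamp [243.14049587 233.52892562] [237 228  13  12 121] [295.76595745 215.44680851] [292 213   9   6  47] [0.54255094 0.16484756 0.107     ] [0.53974794 0.16118309 0.107     ] [0.54293333 0.16549088 0.10302338]
pad [224.56326531 279.6122449 ] [214 271  22  18 245] [260.25773196 219.5257732 ] [255 214  11  12  97] [0.43463724 0.20439285 0.112     ] [0.43065633 0.19747233 0.112     ] [0.4350881  0.20558548 0.10491267]
0.11493126842951869 -20.125509935547505
552.1181190507374 [[-3.30366100e-03 -9.99880757e-01  1.50850083e-02 -7.13406672e-03]
 [-9.83985435e-01  5.61948819e-04 -1.78247996e-01  5.48813353e-01]
 [ 1.78218264e-01 -1.54322994e-02 -9.83869958e-01  1.29674056e+00]
 [ 0.00000000e+00  0.00000000e+00  0.00000000e+00  1.00000000e+00]]
[-18.41137617 396.66605311   1.        ]
[314.03008006 468.92944548   1.        ]
mug [0.7393539  0.26039886 0.05      ]
drill [ 0.6245139  -0.49093483  0.05      ]
off [0.27610137 0.3367797  0.05      ]
hammerhead [0.63682157 0.46255888 0.05      ]
```

>>> servo_tool:
  commands:
    - {"linear":[-0.01,-0.01,0],"rot":[0,0,0],"fingers":-1}
    - {"linear":[-0.03,-0.03,0],"rot":[0,0,0],"fingers":-1}
    - {"linear":[-0.055,-0.055,0],"rot":[0,0,0],"fingers":-1}
    - {"linear":[-0.08,-0.08,0],"rot":[0,0,0],"fingers":-1}
    - {"linear":[-0.105,-0.105,0],"rot":[0,0,0],"fingers":-1}
  force: 30

```text
time_s: 0.52
tcp_pos: [0.2652, 0.5135, 0.2559]
eef_rot: [-0.0, 0.145, 0.989, -0.0]
ft_force: [1.0, -0.3, 0.1]
finger_gap: 0.0257
grip_force: 0.0
```

>>> servo_tool:
  commands:
    - {"linear":[-0.025,-0.025,0],"rot":[0,0,0],"fingers":-1}
    - {"linear":[-0.05,-0.05,0],"rot":[0,0,0],"fingers":-1}
    - {"linear":[-0.075,-0.075,0],"rot":[0,0,0],"fingers":-1}
    - {"linear":[-0.1,-0.1,0],"rot":[0,0,0],"fingers":-1}
    - {"linear":[-0.12,-0.12,0],"rot":[0,0,0],"fingers":-1}

```text
time_s: 0.93
tcp_pos: [0.3459, 0.363, 0.2562]
eef_rot: [-0.0, 0.146, 0.989, -0.0]
ft_force: [0.4, -0.0, 0.2]
finger_gap: -0.0
grip_force: 0.0
```

>>> servo_tool:
  commands:
    - {"linear":[-0.025,-0.025,0],"rot":[0,0,0],"fingers":-1}
    - {"linear":[-0.05,-0.05,0],"rot":[0,0,0],"fingers":-1}
    - {"linear":[-0.075,-0.075,0],"rot":[0,0,0],"fingers":-1}
    - {"linear":[-0.09,-0.09,0],"rot":[0,0,0],"fingers":-1}
    - {"linear":[-0.09,-0.09,0],"rot":[0,0,0],"fingers":-1}

```text
time_s: 1.35
tcp_pos: [0.407, 0.2492, 0.2563]
eef_rot: [0.0, 0.148, 0.989, -0.0]
ft_force: [0.2, 0.3, -1.4]
finger_gap: -0.0001
grip_force: 0.0
```

>>> servo_tool:
  commands:
    - {"linear":[-0.015,-0.014,0.015],"rot":[0,0,0],"fingers":-1}
    - {"linear":[-0.03,-0.028,0.03],"rot":[0,0,0],"fingers":-1}
    - {"linear":[-0.039,-0.036,0.04],"rot":[0,0,0],"fingers":-1}
    - {"linear":[-0.039,-0.036,0.04],"rot":[0,0,0],"fingers":-1}
    - {"linear":[-0.039,-0.036,0.04],"rot":[0,0,0],"fingers":-1}

```text
time_s: 1.77
tcp_pos: [0.4319, 0.2078, 0.216]
eef_rot: [-0.0, 0.146, 0.989, -0.0]
ft_force: [0.5, 1.3, 0.3]
finger_gap: 0.0001
grip_force: 0.0
```

Run:
```python
from m import *
for n in('wrist','side','top'): c=snap(n,n+'2')
c=np.load('pics/wrist2.npz')
p,s=cen(c,18,30,(0,0,640,480));print(p,s,ray(c,*p,.114))
p,s=cen(c,50,75,(0,0,640,480));print(p,s,ray(c,*p,.108))
s=arm.observe();print(s['tcp_pos'],s['ft_force'],s['joint_positions'])
```

```text
[309.00916546 253.67896768] [ 270  225   80   58 4146] [0.43250012 0.20365337 0.114     ]
[313.47692308 423.44615385] [309 412  11  25 195] [0.54697907 0.17144296 0.108     ]
[0.43200989 0.20924929 0.21680967] [-0.83049777 -0.50516067 -0.18966311] [-0.88359706  0.15017583  0.33022747  2.08959724 -0.06191949  0.91009266
  0.76107437]
```

View pics/wrist2.png

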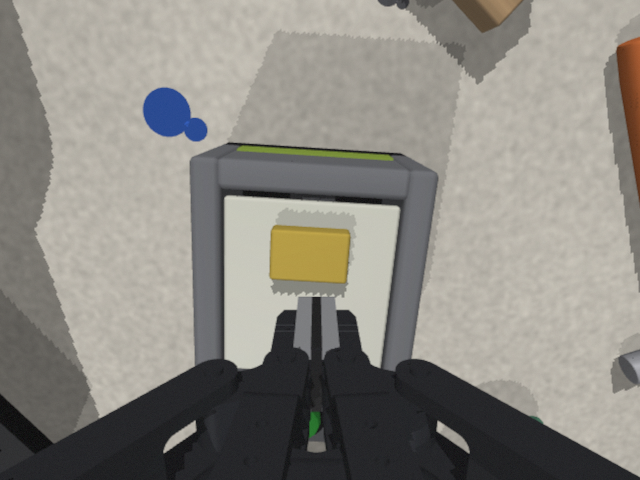

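View pics/side2.png

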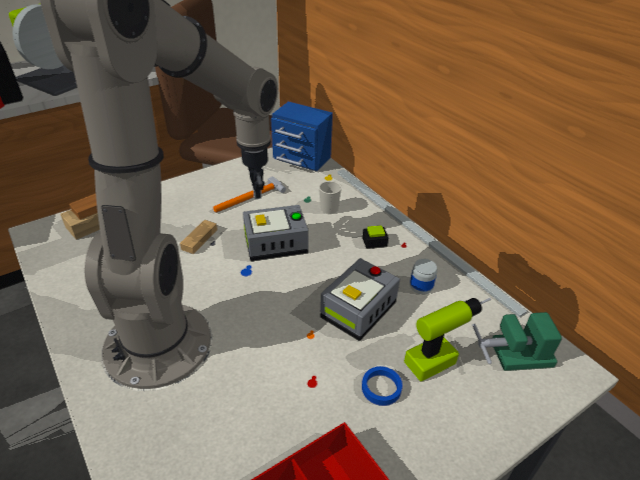

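The wrist view shows the closed fingers next to the pad, which is centred at (309,254). The side view shows the tips above the pad at about (260,220). I'll correct the position by a few mm and go down.

>>> servo_tool:
  commands:
    - {"linear":[-0.003,-0.0045,0.02],"rot":[0,0,0],"fingers":-1}
    - {"linear":[-0.003,-0.0045,0.045],"rot":[0,0,0],"fingers":-1}
    - {"linear":[-0.003,-0.0045,0.062],"rot":[0,0,0],"fingers":-1}
    - {"linear":[-0.003,-0.0045,0.069],"rot":[0,0,0],"fingers":-1}
    - {"linear":[-0.003,-0.0045,0.069],"rot":[0,0,0],"fingers":-1}

```text
time_s: 2.33
tcp_pos: [0.4331, 0.2035, 0.1465]
eef_rot: [-0.001, 0.145, 0.989, -0.001]
ft_force: [-0.4, 0.5, 0.4]
finger_gap: 0.0001
grip_force: 0.0
```

Run:
```python
from m import *
c=snap('wrist','wrist3');c=snap('side','side3')
I=cv2.imread('pics/side3.png')[180:260,210:330];cv2.imwrite('pics/side3c.png',cv2.resize(I,None,fx=5,fy=5,interpolation=2))
s=arm.observe();print(s['tcp_pos'],s['ft_force'])
```

```text
[0.4340407  0.20377178 0.14810203] [-0.60118251 -0.65536136 -0.42064373]
```

View pics/side3c.png

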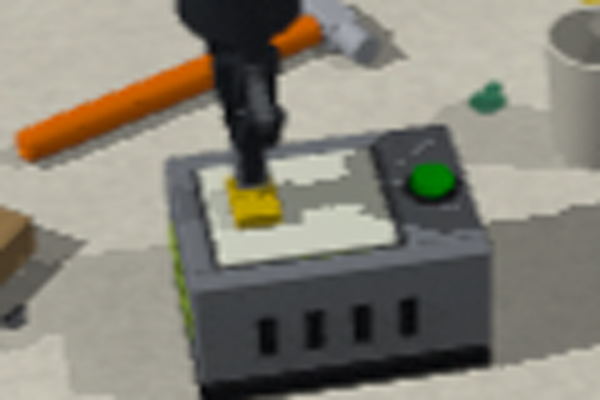

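View pics/wrist3.png

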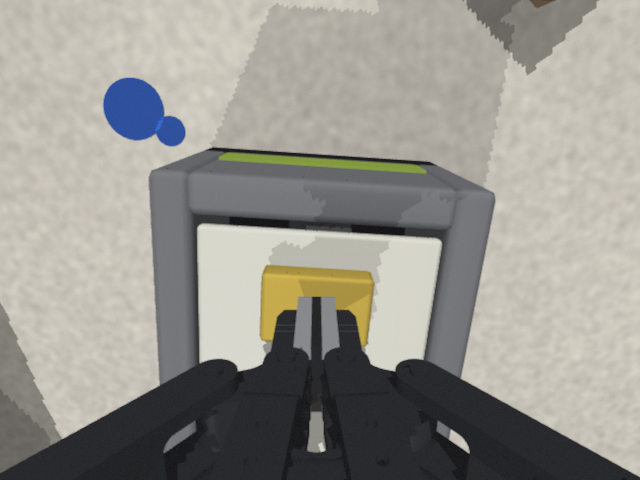

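The tips are centred over the pad, about 8 mm above it. I press at about 20 mm/s.

>>> servo_tool:
  commands:
    - {"linear":[0,0,0.0017],"rot":[0,0,0],"fingers":-1}
    - {"linear":[0,0,0.0034],"rot":[0,0,0],"fingers":-1}
    - {"linear":[0,0,0.0051],"rot":[0,0,0],"fingers":-1}
    - {"linear":[0,0,0.0068],"rot":[0,0,0],"fingers":-1}
    - {"linear":[0,0,0.0085],"rot":[0,0,0],"fingers":-1}

```text
time_s: 2.85
tcp_pos: [0.4339, 0.2033, 0.1389]
eef_rot: [0.0, 0.145, 0.989, 0.0]
ft_force: [-0.5, 0.9, 2.0]
finger_gap: 0.0001
grip_force: 1.1
```

>>> servo_tool:
  commands:
    - {"linear":[0,0,0.0016],"rot":[0,0,0],"fingers":-1}
    - {"linear":[0,0,0.0032],"rot":[0,0,0],"fingers":-1}
    - {"linear":[0,0,0.0048],"rot":[0,0,0],"fingers":-1}
    - {"linear":[0,0,0.0064],"rot":[0,0,0],"fingers":-1}

```text
time_s: 3.18
tcp_pos: [0.4337, 0.2033, 0.1322]
eef_rot: [-0.0, 0.145, 0.989, -0.0]
ft_force: [-2.8, 1.1, 2.4]
finger_gap: 0.0
grip_force: 1.3
```

>>> servo_tool:
  commands:
    - {"linear":[0,0,0.001],"rot":[0,0,0],"fingers":-1}
    - {"linear":[0,0,0.002],"rot":[0,0,0],"fingers":-1}

```text
time_s: 3.35
tcp_pos: [0.4338, 0.2032, 0.1303]
eef_rot: [-0.0, 0.145, 0.989, -0.0]
ft_force: [-2.0, 1.1, 2.4]
finger_gap: -0.0002
grip_force: 1.3
```

>>> servo_tool:
  commands:
    - {"linear":[0,0,0.0007],"rot":[0,0,0],"fingers":-1}

```text
time_s: 3.43
tcp_pos: [0.4338, 0.2033, 0.1297]
eef_rot: [-0.0, 0.145, 0.989, 0.0]
ft_force: [-4.8, 0.5, 14.7]
finger_gap: -0.0003
grip_force: 7.3
```

>>> servo_tool:
  commands:
    - {"linear":[0,0,0.0005],"rot":[0,0,0],"fingers":-1}

```text
time_s: 3.52
tcp_pos: [0.4338, 0.2033, 0.1295]
eef_rot: [-0.0, 0.145, 0.989, 0.0]
ft_force: [-7.0, -0.4, 20.8]
finger_gap: 0.0001
grip_force: 10.7
```

The force step shows the stop has been reached. I let go upward.

>>> servo_tool:
  commands:
    - {"linear":[0,0,-0.01],"rot":[0,0,0],"fingers":-1}
    - {"linear":[0,0,-0.04],"rot":[0,0,0],"fingers":-1}
    - {"linear":[0,0,-0.08],"rot":[0,0,0],"fingers":-1}
    - {"linear":[0,0,-0.12],"rot":[0,0,0],"fingers":-1}
    - {"linear":[0,0,-0.14],"rot":[0,0,0],"fingers":-1}

```text
time_s: 3.93
tcp_pos: [0.435, 0.2032, 0.2738]
eef_rot: [0.002, 0.146, 0.989, 0.001]
ft_force: [0.8, 1.0, 0.7]
finger_gap: 0.0002
grip_force: 0.0
```

>>> servo_tool:
  commands:
    - {"linear":[0.02,0.02,0],"rot":[0,0,0],"fingers":-1}
    - {"linear":[0.045,0.045,0],"rot":[0,0,0],"fingers":-1}
    - {"linear":[0.065,0.065,0],"rot":[0,0,0],"fingers":-1}
    - {"linear":[0.07,0.07,0],"rot":[0,0,0],"fingers":-1}
    - {"linear":[0.07,0.07,0],"rot":[0,0,0],"fingers":-1}

```text
time_s: 4.35
tcp_pos: [0.3859, 0.2921, 0.2694]
eef_rot: [0.0, 0.144, 0.99, 0.0]
ft_force: [0.5, -0.7, 0.2]
finger_gap: 0.0002
grip_force: 0.0
```

Run:
```python
from m import *
c=snap('side','side4');s=arm.observe();print(s['tcp_pos'],s['ft_force'])
```

```text
[0.38678704 0.29061127 0.26933973] [ 0.55328085 -1.06578584  0.01550547]
```

View pics/side4.png

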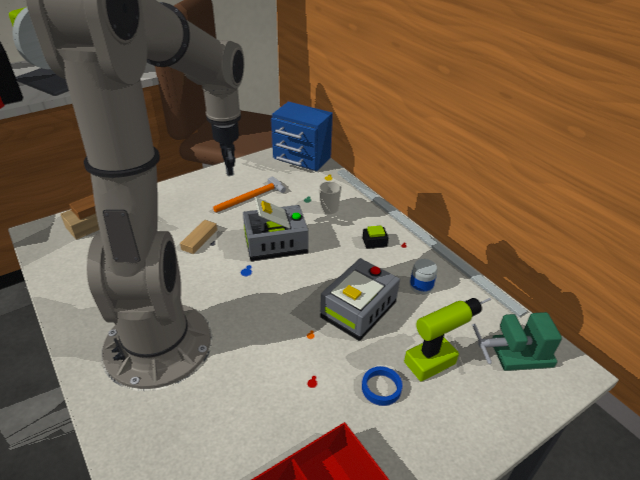

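The green-lamp hatch has popped open, with its pad now near (266,207). The red-lamp hatch is still shut. I wait over two seconds, clear of everything.

>>> servo_tool:
  commands:
    - {"linear":[0,0,0],"rot":[0,0,0],"fingers":-1}
    - {"linear":[0,0,0],"rot":[0,0,0],"fingers":-1}
    - {"linear":[0,0,0],"rot":[0,0,0],"fingers":-1}
    - {"linear":[0,0,0],"rot":[0,0,0],"fingers":-1}
    - {"linear":[0,0,0],"rot":[0,0,0],"fingers":-1}

```text
time_s: 4.82
tcp_pos: [0.3872, 0.29, 0.2692]
eef_rot: [0.0, 0.146, 0.989, -0.0]
ft_force: [-0.6, 0.8, -0.8]
finger_gap: 0.0001
grip_force: 0.0
```

>>> servo_tool:
  commands:
    - {"linear":[0,0,0],"rot":[0,0,0],"fingers":-1}
    - {"linear":[0,0,0],"rot":[0,0,0],"fingers":-1}
    - {"linear":[0,0,0],"rot":[0,0,0],"fingers":-1}
    - {"linear":[0,0,0],"rot":[0,0,0],"fingers":-1}
    - {"linear":[0,0,0],"rot":[0,0,0],"fingers":-1}

```text
time_s: 5.23
tcp_pos: [0.3869, 0.2904, 0.2692]
eef_rot: [-0.0, 0.145, 0.989, -0.0]
ft_force: [0.9, -0.0, 0.3]
finger_gap: 0.0001
grip_force: 0.0
```

>>> servo_tool:
  commands:
    - {"linear":[0,0,0],"rot":[0,0,0],"fingers":-1}
    - {"linear":[0,0,0],"rot":[0,0,0],"fingers":-1}
    - {"linear":[0,0,0],"rot":[0,0,0],"fingers":-1}
    - {"linear":[0,0,0],"rot":[0,0,0],"fingers":-1}
    - {"linear":[0,0,0],"rot":[0,0,0],"fingers":-1}

```text
time_s: 5.65
tcp_pos: [0.3869, 0.2904, 0.2692]
eef_rot: [-0.0, 0.145, 0.989, -0.0]
ft_force: [0.6, 0.1, 0.2]
finger_gap: 0.0002
grip_force: 0.0
```

>>> servo_tool:
  commands:
    - {"linear":[0,0,0],"rot":[0,0,0],"fingers":-1}
    - {"linear":[0,0,0],"rot":[0,0,0],"fingers":-1}
    - {"linear":[0,0,0],"rot":[0,0,0],"fingers":-1}
    - {"linear":[0,0,0],"rot":[0,0,0],"fingers":-1}
    - {"linear":[0,0,0],"rot":[0,0,0],"fingers":-1}

```text
time_s: 6.07
tcp_pos: [0.3869, 0.2904, 0.2692]
eef_rot: [-0.0, 0.145, 0.989, -0.0]
ft_force: [-0.2, -0.4, -0.1]
finger_gap: 0.0001
grip_force: 0.0
```

>>> servo_tool:
  commands:
    - {"linear":[0,0,0],"rot":[0,0,0],"fingers":-1}
    - {"linear":[0,0,0],"rot":[0,0,0],"fingers":-1}
    - {"linear":[0,0,0],"rot":[0,0,0],"fingers":-1}
    - {"linear":[0,0,0],"rot":[0,0,0],"fingers":-1}
    - {"linear":[0,0,0],"rot":[0,0,0],"fingers":-1}

```text
time_s: 6.48
tcp_pos: [0.3869, 0.2904, 0.2692]
eef_rot: [-0.0, 0.145, 0.989, -0.0]
ft_force: [0.0, -1.0, 0.3]
finger_gap: 0.0001
grip_force: 0.0
```

>>> servo_tool:
  commands:
    - {"linear":[0,0,0],"rot":[0,0,0],"fingers":-1}
    - {"linear":[0,0,0],"rot":[0,0,0],"fingers":-1}
    - {"linear":[0,0,0],"rot":[0,0,0],"fingers":-1}
    - {"linear":[0,0,0],"rot":[0,0,0],"fingers":-1}
    - {"linear":[0,0,0],"rot":[0,0,0],"fingers":-1}

```text
time_s: 6.9
tcp_pos: [0.3869, 0.2904, 0.2692]
eef_rot: [-0.0, 0.145, 0.989, -0.0]
ft_force: [-0.1, 0.4, -0.1]
finger_gap: -0.0
grip_force: 0.0
```

Run:
```python
from m import *
c=snap('side','side5');a=np.load('pics/side4.npz')['color']
print(np.abs(a.astype(int)-c['color'])[195:340,235:410].max(), cen(c,18,30,(250,190,285,225))[0],arm.observe()['time_s'])
```

```text
142 [266.72043011 206.03225806] 6.95
```

Run:
```python
from m import *
a,b=[np.load(f'pics/side{i}.npz') for i in(4,5)]
d=np.abs(a['color'].astype(int)-b['color']).max(2)[195:340,235:410];y,x=np.where(d>25);print(len(x),x.min()+235,x.max()+235,y.min()+195,y.max()+195,cen(a,18,30,(250,190,285,225))[0])
```

```text
244 251 396 195 338 [265.97894737 206.88421053]
```

View pics/side5.png

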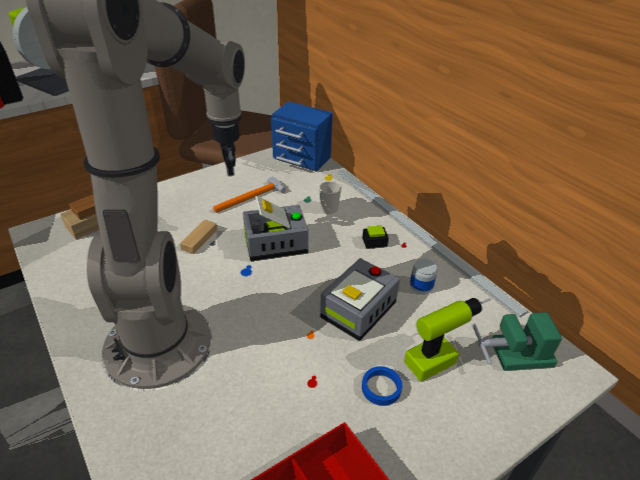

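The green-lamp hatch is still open, with its pad at (267,206). The red-lamp hatch is shut, and nothing else has moved.

```bash
python3 -c "from rig import close_job; print(close_job())"
```

```text
the job is handed in; nothing more can be done
None
```

I pressed the green-lamp charger's thumb pad once, down to its stop (about 21 N at the last reading); its hatch popped up and was still open about 3 s later, the red-lamp hatch stayed shut, nothing else looked moved, and the job is handed in.

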